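# Hang the mallet back between its neighbours on the craft-table rack

### The job

Take the red-faced mallet out of the wooden block and hang it by its head, handle down, on the empty blue hook between the brayer and the wooden mallet: slide the handle in between the prongs and past the orange sprung keeper until it is fully home against the back of the hook, with the head resting across both prongs. The hook has been slid along its rail, so feel or look for where it is; work gently, never pushing the mallet or the gripper hard against the rack, and do not knock the neighbours or disturb anything else on the table.

Things in the scene. Friction and masses are not known exactly. Their poses are not given: they have to be found in the camera images.
- mallet: Mallet standing handle down in the block's middle socket. Head: steel, red faces, flat-sided box 28 (x) x 52 (y) x 36 mm (z). Light wood handle 18 (x) x 14 (y) mm, 125 mm long, straight down (-z) from mid head. Origin: centre of the head's underside, z up. 0.22 to 0.36 kg. Same either way round.
- mallet_head (a point): Centre of the mallet's head, 18 mm above its origin; axes as the mallet's. Grip it here or higher, across the 28 mm sides (along its x): fingers that reach below the head's underside meet the prongs, and fingers on the 52 mm way meet the neighbours.
- mallet_foot (a point): Lower end of the mallet's handle, on its axis, 125 mm below the mallet's origin.
- block: Fixed wooden block, 80 (x) x 150 (y) x 80 mm high, origin at the centre of its underside. Middle socket 70 mm deep, about 2 mm play round the handle: lift the mallet 80 mm straight up to clear it. A pencil and a white stylus, tips up to 120 mm above the table, stand 60 mm to either side along y.
- rack: Fixed rack; origin on the table under the rail's front face, x away from the robot through the rail, y along it, z up. Rail 320 mm long, top at 172 mm. Three hooks point to -x: dark ones at y = -82 and +82 mm hold the neighbours, the empty blue one is near mid rail. Only tool heads (to 215 mm) rise above the prongs. A push of 25 N on it by mallet or gripper is too hard.
- prong_ends (a point): Point on the rack at mid bay, at the prongs' blunt ends (rack x = -90 mm), at the height of their tops (175 mm). A hook: two level round prongs 8 mm thick, 18 mm clear between them (2 mm play each side of the handle), ends bent outwards (50 mm over all), and a cross bar between them as end stop. A handle out of line meets a prong end with its axis 54 mm before home.
- bay (a point): Point on the rack midway between the neighbours (y = 0), 45 mm before the rail, at prong-top height (175 mm); axes as the rack's. The mallet's origin would hang here, home against the cross bar, if the blue hook were at mid bay. But it was slid along the rail and is stiff there: its middle lies up to 15 mm to either side (rack y), not measured: find it.
- keeper_line (a point): Point on the rack at mid bay, where the orange sprung keeper stands (rack x = -60 mm, 160 mm high). It moves with the blue hook, juts in from its +y prong, and yields sideways to the handle pushed along x with about 2 to 6 N, from some 32 mm before home; 3 mm before home it snaps back in front of the handle, and the cross bar is the stop.
- brayer: Neighbour: black rubber roller, head 52 mm along the rail, black handle, hanging on one of the dark hooks. Origin: middle of its head's underside, at prong-top height. Some 10 mm or more are left beside the mallet's head. Do not shift it (15 mm is too much).
- wood_mallet: Neighbour: dark wooden mallet, head 32 x 50 x 38 mm, hanging on the other dark hook; the two may change places. Origin as the brayer's. Do not shift it (15 mm is too much).
- jar: Bystander: glue jar with yellow label, 64 mm across, 85 mm high; origin at its base.
- cup: Bystander: blue cup, 76 mm across, 95 mm high; origin at its base.
- pencil: Bystander: yellow pencil, 9 mm thick, standing in the block; origin at its lower end.
- stylus: Bystander: white stylus with a steel ball, 9 mm thick, standing in the block; origin at its lower end.
- marker: Bystander: grey and black marker pen, 135 mm long, lying on the table; origin at its underside, 45 mm from its grey end.
- tape: Bystander: roll of masking tape, 100 mm across, 24 mm high, lying flat; origin at its base.

How it is judged:
By the outcome, as a careful person would: the job done as asked, in the order asked, and still so for the second after the job is handed in, with the robot touching nothing.
It also fails if it takes over 72 s, if anything falls off the work surface, if the arm or the gripper's body presses on something with over 40 N, if the wrist force passes 120 N, or if a joint passes its speed limit or range.

### The arm

A 7-joint arm with a two-finger parallel gripper is mounted at the origin on the work surface. World frame = base frame: x ahead of the robot, y to its left, z up, the work surface at z = 0. Lengths are in m, angles in rad, forces in N, time in s.
With the tool pointing down it reaches from about 0.4 to 0.85 m from the base axis. Payload 10.4 kg.
Tool frame: the origin (TCP) lies at the very end of the fingers, on their centre line; the grasp point (between the pads) lies r.grip_depth behind it (r.grip_depth is the distance from the TCP to the grasp point, in m); y points along the fingers, z is the direction in which the jaws open and shut, and the axes are right-handed (so a half turn about y gives the same grasp; the last joint's range is limited). The gripper opens to 87 mm and grips with 3 to 60 N. Pads are 19 mm wide; open, the fingers measure 117 mm over their backs; the gripper's body (75 mm by 190 mm) begins 51 mm behind the grasp point.
Start: joints at [1.159, 0.332, -0.065, 1.46, 0.022, 1.35, -0.088], TCP at [0.237, -0.578, 0.197] pointing down, gripper open.
Joint ranges: [-2.6, 2.6], [-0.5, 2.12], [-1.47, 1.34], [0.16, 2.42], [-1.27, 4.41], [0.06, 2.06], [-2.6, 2.6]. Speed limits (rad/s): [2.22, 2.22, 2.79, 2.79, 3.14, 3.14, 3.14].

### API

Orientations are given as a unit quaternion [x, y, z, w].
In Python, from bench import r gives the robot as it stands.
- The arm moves only by the shell command python3 -m jog 'ROWS' [OPENING] [FORCE]. ROWS is JSON, a list of rows, each a list of 6 numbers: the shift along the tool's x, y, z in m, then the turn, a rotation vector about the tool's x, y, z in degrees. A call has 1 to 12 rows; each row shifts and turns the pose as measured when the row begins, along the tool's axes as they then stand; what a row does not reach is not made up. A row lasts 1/12 s, in which the tool goes at most 41.7 mm and 7.16 degrees, less where a joint would pass 70% of its speed; a pose out of reach is approached as far as the arm can. A call with a gripper value outside its range is refused whole. OPENING is the opening, from -1 (shut) to 1 (fully open), so that 0 is half open, set as the call begins (- or left out, the last holds). The fingers move at their own pace and stop on an object; FORCE is the grip in N (left out, the last holds). Time passes only in rows, so rows that do not move let the fingers close. It gives the time, the measured TCP pose, the force and the opening at its end, in the units of the state.
- r.read_state(): the state, without advancing time (a new reading comes with each control period).
- r.camera(name): name is "side" or "top"; returns a dict with "image" (384x512x3 uint8, red, green, blue), "range_z" (384x512 float32, m along the optical axis (not along the pixel's ray), 0 where there is no reading), "K" (3x3 intrinsics, pixels), "k1" (the pictures are not rectified: a ray, as slopes to the right and down, at radius r is drawn at 1 + k1 r^2 times it, then the intrinsics apply), "R" (3x3) and "t" (3): a world point X has camera coordinates R X + t. Camera axes: x right, y down, z forward; pixel columns grow to the right and rows downward; lengths in m; the calibration is good to about 2 mm. A picture is of the moment at which its call begins.
- r.close_job(): hands the job in, once; it reports no verdict.
The state is a dict: "time": time; "joint_positions": joint angles; "joint_vel": joint speeds; "joint_torque": joint torques, N m; "ee_pos": TCP position; "eef_rot": TCP orientation; "ft_force": force on the tool from outside, world axes, zero at the start; "torque": the same for the moment, N m; "width": finger opening in m.
Only numpy, scipy, OpenCV 4.12 (cv2) and the standard library are available. Lean on these libraries where they do the work, as an engineer would, in place of code of your own. Each camera call takes 0.05 s, during which the arm holds its last target. There are 200 camera calls.

## Working session

There is one attempt and no reset: what is moved stays moved. The work goes in short steps, Python scripts to look and compute and a shell command to move; the robot and the scene stay as the last step left them, time stands still between calls to the robot, and variables do not carry over. Pictures are saved under pics/ and viewed, about 8 in all and at most 12, crops included, and the job is handed in when it is done.

```bash
ls; mkdir -p pics
cat > h.py <<'E'
import numpy as np, cv2
from bench import r
def unproj(c,u,v,z):
    K=c["K"];xd=(u-K[0,2])/K[0,0];yd=(v-K[1,2])/K[1,1];x,y=xd,yd
    for _ in range(20):
        s=1+c["k1"]*(x*x+y*y);x,y=xd/s,yd/s
    P=np.stack([x*z,y*z,z*np.ones_like(x)],-1)
    return (P-c["t"])@c["R"]
def cloud(c):
    v,u=np.mgrid[0:384,0:512].astype(float)
    return unproj(c,u,v,c["range_z"].astype(float))
def ray_at(c,u,v,h):
    o=-c["R"].T@c["t"];d=unproj(c,np.float64(u),np.float64(v),1.0)-o
    return o+d*(h-o[2])/d[2]
def save(c,n,crop=None,k=1):
    im=c["image"][:,:,::-1]
    if crop:a,b,e,f=crop;im=im[b:f,a:e]
    cv2.imwrite("pics/"+n,cv2.resize(im,None,fx=k,fy=k,interpolation=cv2.INTER_CUBIC))
E
python3 - <<'E'
from h import *
np.set_printoptions(precision=4,suppress=True)
a=r.camera("top");b=r.camera("side")
for c,n in((a,"top"),(b,"side")):
    print(n,c["K"].tolist(),c["k1"],-c["R"].T@c["t"],c["R"][2])
save(a,"top0.png",None,1.5);save(b,"side0.png",None,1.5)
print(r.read_state(),r.grip_depth)
E
```

```text
pics
top [[400.7598211943906, 0.0, 251.92472048489776], [0.0, 400.7598211943906, 185.92337361764254], [0.0, 0.0, 1.0]] -0.09770590245372483 [0.2805 0.0302 1.3285] [ 0.1836  0.0058 -0.983 ]
side [[360.59410381619966, 0.0, 251.96626031722224], [0.0, 360.59410381619966, 192.03775723700895], [0.0, 0.0, 1.0]] -0.02991383779331381 [-0.2056  0.8169  0.8126] [ 0.5549 -0.6325 -0.5404]
{'time': 0.1, 'joint_positions': array([ 1.1594,  0.3328, -0.0647,  1.4609,  0.0216,  1.3499, -0.0885]), 'joint_vel': array([-0.0005, -0.0008, -0.0014, -0.0022,  0.001 , -0.0001, -0.0007]), 'joint_torque': array([  0.0022, -62.4541,   0.0253, -39.0714,  -0.0613,   0.0366,
         0.    ]), 'ee_pos': array([ 0.2368, -0.578 ,  0.196 ]), 'eef_rot': array([-0.1367,  0.6942, -0.6933,  0.1365]), 'ft_force': array([-0.3544, -0.207 , -0.0205]), 'torque': array([-0.0051, -0.0035, -0.0194]), 'width': 0.08698549676415818} 0.0187
```

View pics/top0.png

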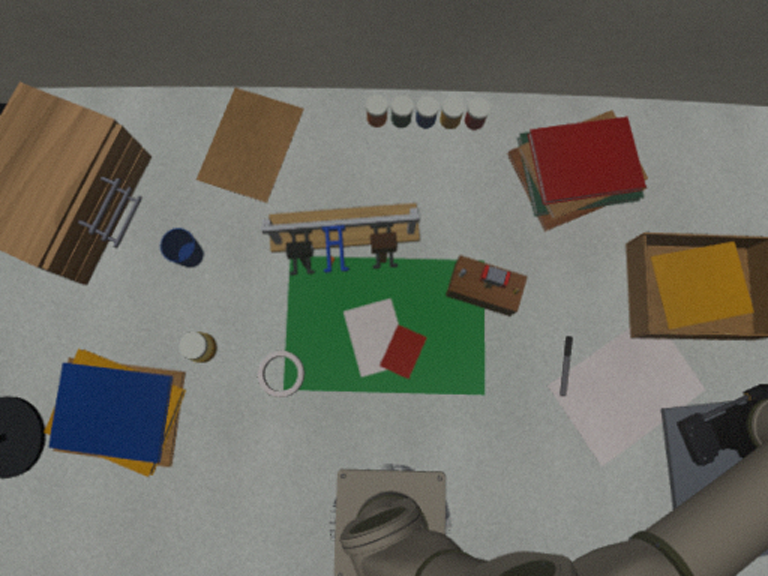

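View pics/side0.png

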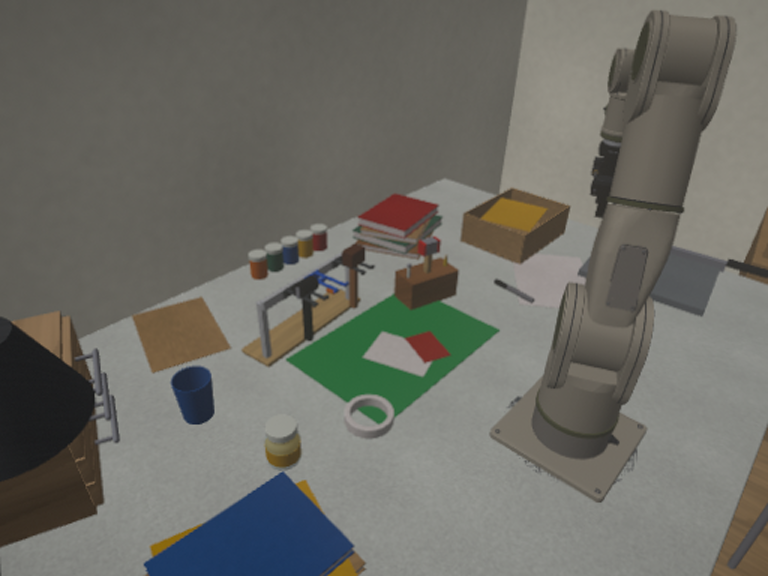

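The top view shows the mallet head at about (496,275)/1.5, the block turned slightly, the rack at (342,225)/1.5 and the blue hook at (336,250)/1.5. Next I'll measure these from colour and depth.

Run:
```python
from h import *
np.set_printoptions(precision=4,suppress=True)
for n in("top","side"):
    c=r.camera(n);P=cloud(c);hsv=cv2.cvtColor(c["image"],cv2.COLOR_RGB2HSV)
    H,S,V=[hsv[...,i].astype(int) for i in range(3)]
    X,Y,Z=P[...,0],P[...,1],P[...,2]
    def rep(name,m):
        p=P[m]; 
        if len(p)<4: print(name,len(p));return
        q=p[:,:2].astype(np.float32);rc=cv2.minAreaRect(q)
        print(n,name,len(p),"mean",p.mean(0),"min",p.min(0),"max",p.max(0),"rect",np.round(rc,4) if 0 else [np.round(x,4) for x in rc])
    reg=(X>.35)&(X<.75)&(Y>-.4)&(Y<.35)
    redm=((H<8)|(H>172))&(S>130)&(V>70)
    rep("mallet red",reg&redm&(Z>.12))
    rep("mallet head",reg&(Z>.165)&(Y<-.08))
    rep("block",reg&(Z>.065)&(Z<.09)&(Y<-.08))
    blue=(H>100)&(H<130)&(S>110)&(V>50)
    rep("blue",reg&blue&(Z>.12)&(Y<.2))
    rep("rail",reg&(Z>.158)&(Z<.185)&(Y>-.1)&(S<60)&(V>90)&(X>.55))
    rep("heads",reg&(Z>.195)&(Y>-.08)&(Y<.3)&(X>.5))
    for lo,hi in((-.08,.06),(.06,.3)):rep("head",reg&(Z>.195)&(Y>lo)&(Y<hi)&(X>.5))
    org=(H>5)&(H<22)&(S>150)&(V>120)
    rep("orange",reg&org&(Z>.12))
    if n=="top":
        save(c,"top1.png",(160,120,370,220),3.8)
```

```text
top mallet red 58 mean [ 0.5125 -0.1887  0.1687] min [ 0.4941 -0.2238  0.1399] max [ 0.5319 -0.1659  0.1769] rect [array([ 0.5118, -0.1947]), array([0.053 , 0.0267]), np.float64(72.1933)]
top mallet head 171 mean [ 0.512  -0.1944  0.1719] min [ 0.4941 -0.2238  0.1651] max [ 0.5323 -0.1665  0.1769] rect [array([ 0.512 , -0.1948]), array([0.0528, 0.0284]), np.float64(71.5313)]
top block 1302 mean [ 0.5588 -0.2311  0.0813] min [ 0.4529 -0.3999  0.065 ] max [ 0.7498 -0.1119  0.09  ] rect [array([ 0.6185, -0.2602]), array([0.1634, 0.3654]), np.float64(58.2759)]
top blue 174 mean [0.5607 0.1251 0.1753] min [0.5106 0.0991 0.1643] max [0.6036 0.15   0.1818] rect [array([0.5569, 0.1245]), array([0.0914, 0.0442]), np.float64(4.7379)]
top rail 436 mean [0.6114 0.1087 0.1724] min [ 0.5712 -0.041   0.1584] max [0.6457 0.2734 0.1804] rect [array([0.601 , 0.1148]), array([0.0578, 0.3161]), np.float64(6.3187)]
top heads 381 mean [0.5557 0.1041 0.2092] min [0.5316 0.0063 0.1951] max [0.5835 0.2153 0.2206] rect [array([0.5575, 0.1102]), array([0.0339, 0.2097]), np.float64(5.9767)]
top head 206 mean [0
[... 1224 characters left out ...]
(89.7775)]
side heads 219 mean [0.5524 0.107  0.2051] min [0.5291 0.0063 0.1952] max [0.5815 0.218  0.2153] rect [array([0.5534, 0.1133]), array([0.0349, 0.2124]), np.float64(7.5341)]
side head 122 mean [0.5601 0.0367 0.2075] min [0.5446 0.0063 0.1952] max [0.5815 0.0591 0.2153] rect [array([0.5643, 0.0335]), array([0.0341, 0.0501]), np.float64(10.0967)]
side head 97 mean [0.5426 0.1954 0.202 ] min [0.5291 0.164  0.1953] max [0.558  0.218  0.2084] rect [array([0.5435, 0.191 ]), array([0.0286, 0.054 ]), np.float64(0.4967)]
side orange 6 mean [0.5333 0.1371 0.1625] min [0.5271 0.134  0.161 ] max [0.5386 0.1407 0.165 ] rect [array([0.5325, 0.137 ]), array([0.0061, 0.0117]), np.float64(83.1164)]
```

View pics/top1.png

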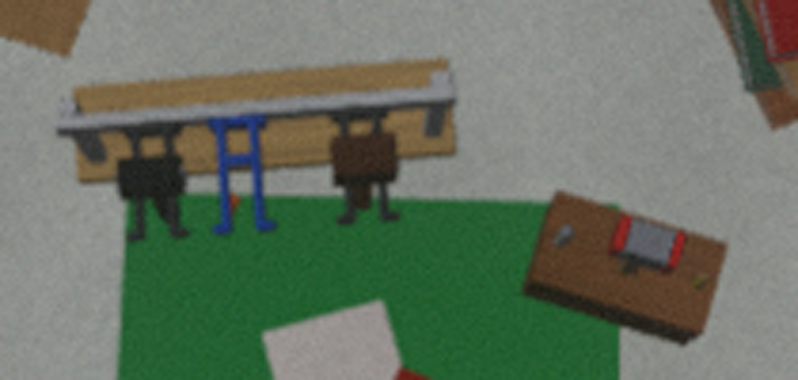

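```bash
cat >> h.py <<'E'
from scipy.spatial.transform import Rotation as Ro
def go(pos,yaw=None):
    "tool-frame shift to world pos (now), and turn about tool y to bring jaw axis (tool z) to yaw deg (mod 180)"
    s=r.read_state();R=Ro.from_quat(s["eef_rot"]).as_matrix()
    print("pos",s["ee_pos"],"shift mm",1e3*R.T@(np.array(pos)-s["ee_pos"]),"tilt y",R[:,1])
    z=R[:,2];a=np.degrees(np.arctan2(z[1],z[0]));print("jaw yaw",a)
    if yaw is not None:
        d=(yaw-a+90)%180-90;print("turn about tool y",-d,"(or +-180)")
        R2=Ro.from_rotvec([0,0,np.radians(d)]).as_matrix()@R
        print("shift after turn mm",1e3*R2.T@(np.array(pos)-s["ee_pos"]))
E
python3 - <<'E'
from h import *
np.set_printoptions(precision=4,suppress=True)
for n in("top","side"):
    c=r.camera(n);P=cloud(c);hsv=cv2.cvtColor(c["image"],cv2.COLOR_RGB2HSV)
    H,S,V=[hsv[...,i].astype(int) for i in range(3)];X,Y,Z=P[...,0],P[...,1],P[...,2]
    # hook: blue pixels cast to prong mid height 0.171
    m=(H>100)&(H<130)&(S>100)&(V>40)&(X>.49)&(X<.64)&(Y>.07)&(Y<.18)&(Z>.12)
    v,u=np.nonzero(m);Q=np.array([ray_at(c,a,b,.173) for a,b in zip(u,v)])
    yaw=np.radians(6.2);Rk=np.array([[np.cos(yaw),np.sin(yaw)],[-np.sin(yaw),np.cos(yaw)]])
    q=Q[:,:2]@Rk.T  # rack-aligned
    print(n,"rack-aligned blue min/max",q.min(0),q.max(0))
    for lo in np.arange(q[:,0].min(),q[:,0].max(),.008):
        k=q[(q[:,0]>=lo)&(q[:,0]<lo+.008)][:,1];print(round(lo,3),len(k),np.sort(k)[[0,-1]],(k.min()+k.max())/2)
    # rail: top surface
    m=(S<70)&(V>90)&(abs(Z-.172)<.006)&(X>.56)&(X<.66)&(Y>-.06)&(Y<.3)
    p=P[m][:,:2]
    if n=="top":
        g=[(y,np.percentile(p[abs(p[:,1]-y)<.008][:,0],[10,90])) for y in np.arange(-.03,.26,.016) if (abs(p[:,1]-y)<.008).sum()>5]
        ys=np.array([a for a,_ in g]);lo=np.array([b[0] for _,b in g]);hi=np.array([b[1] for _,b in g])
        f=np.polyfit(ys,(lo+hi)/2,1);print("rail slope",np.degrees(np.arctan(-f[0])),f,np.mean(hi-lo), p.min(0),p.max(0))
        print(np.c_[ys,lo,hi].tolist()[::4])
go([.512,-.195,.24],-18.5)
E
```

```text
top rack-aligned blue min/max [0.5209 0.0424] [0.6131 0.0872]
0.521 20 [0.0427 0.0872] 0.06491497317583433
0.529 13 [0.0508 0.0809] 0.06585504064433202
0.537 10 [0.0504 0.0803] 0.06533438535093544
0.545 10 [0.0497 0.0797] 0.06470446729612267
0.553 12 [0.0491 0.0793] 0.0641751376920297
0.561 10 [0.0487 0.0786] 0.06365249363860302
0.569 16 [0.0484 0.078 ] 0.06323833620887072
0.577 19 [0.0503 0.0776] 0.06397089300522253
0.585 8 [0.0499 0.0798] 0.06483055457829145
0.593 12 [0.0492 0.0796] 0.0644024306150489
0.601 24 [0.0426 0.0817] 0.06218124782131339
0.609 22 [0.0424 0.0845] 0.06345954839626747
rail slope 6.293555939667346 [-0.1103  0.6226] 0.010692079758954231 [ 0.5716 -0.0409] [0.633  0.2732]
[[-0.03, 0.6219260090148969, 0.631911931880401], [0.034, 0.6144016002285455, 0.6245733759132428], [0.098, 0.6081260768842611, 0.6169924922883961], [0.162, 0.6016199886494631, 0.6112245141944923], [0.226, 0.5946520742631158, 0.6012221823237175]]
side rack-aligned blue min/max [0.5207 0.0418] [0.6129 0.0863]
0.521 8 [0.0418 0.0863] 0.06407393796166842
0.529 6 [0.05   0.0811] 0.06553656916111042
0.537 4 [0.052  0.0784] 0.06523065013170913
0.545 5 [0.0512 0.0805] 0.06584698069989181
0.553 5 [0.0505 0.0818] 0.06614038037871664
0.561 5 [0.0497 0.0812] 0.06542362570329006
0.569 9 [0.0517 0.0805] 0.06613151720034299
0.577 11 [0.0509 0.0758] 0.06336760346563822
0.585 3 [0.0502 0.0572] 0.05366048079053018
0.593 5 [0.0473 0.0585] 0.052871577899239214
0.601 6 [0.0464 0.0647] 0.055584629872536775
0.609 6 [0.0435 0.0689] 0.05619731632599964
pos [ 0.2369 -0.5782  0.1965] shift mm [-399.8316  -43.4092 -250.3568] tilt y [-0.0001  0.0004 -1.    ]
jaw yaw -67.72093149246352
turn about tool y -49.220931492463535 (or +-180)
shift after turn mm [-450.7135  -43.5601  139.2411]
```

```bash
python3 -m jog '[[0,-0.007,0,0,-7,0],[0,-0.007,0,0,-7,0],[0,-0.007,0,0,-7,0],[0,-0.007,0,0,-7,0],[0,-0.007,0,0,-7,0],[0,-0.007,0,0,-7,0],[0,-0.007,0,0,-7,0]]' 1 20; python3 -c "
from h import *
go([.512,-.195,.24],-18.5)"
```

```text
time: 0.88
ee_pos: [0.2364, -0.5769, 0.2447]
eef_rot: [-0.417, 0.573, -0.569, 0.417]
ft_force: [-0.5, -0.4, -0.4]
width: 0.087
pos [ 0.23642689 -0.57691472  0.24471736] shift mm [-447.56135707    5.86283171  146.54727383] tilt y [-0.00250197  0.00480478 -0.99998533]
jaw yaw -17.685017683390775
turn about tool y 0.8149823166092176 (or +-180)
shift after turn mm [-449.60016475    5.89514015  140.16627191]
```

```bash
python3 -m jog '[[-0.037,0,0.012,0,0.8,0],[-0.037,0,0.012,0,0,0],[-0.037,0,0.012,0,0,0],[-0.037,0,0.012,0,0,0],[-0.037,0,0.012,0,0,0],[-0.037,0,0.012,0,0,0],[-0.037,0,0.012,0,0,0],[-0.037,0,0.012,0,0,0],[-0.037,0,0.012,0,0,0],[-0.037,0,0.012,0,0,0],[-0.037,0,0.012,0,0,0],[-0.03,0,0.006,0,0,0]]'; python3 -c "
from h import *
go([.512,-.195,.2],-18.5)"
```

```text
time: 1.88
ee_pos: [0.5065, -0.1954, 0.2453]
eef_rot: [-0.414, 0.575, -0.574, 0.411]
ft_force: [-0.4, 0.6, -1.0]
width: 0.0869
pos [ 0.50654468 -0.19541094  0.24531091] shift mm [-2.26601612 45.29297542  5.14001856] tilt y [-0.00308359 -0.0019764  -0.99999329]
jaw yaw -18.679274991493568
turn about tool y -0.17927499149357118 (or +-180)
shift after turn mm [-2.25024727 45.29300527  5.14667878]
```

```bash
python3 -m jog '[[-0.002,0.02,0.005,0,0,0],[0,0.02,0,0,0,0],[0,0.02,0,0,0,0],[0,0.02,0,0,0,0],[0,0.015,0,0,0,0],[0,0,0,0,0,0]]'
python3 - <<'E'
from h import *
c=r.camera("side");save(c,"side1.png",(220,110,380,230),5)
go([.512,-.195,.141],-18.5)
E
```

```text
time: 2.38
ee_pos: [0.5181, -0.1831, 0.1484]
eef_rot: [0.416, -0.57, 0.572, -0.418]
ft_force: [-1.7, -0.4, 0.2]
width: 0.087
pos [ 0.51859035 -0.18325487  0.14990205] shift mm [13.19911136  8.88256097 -2.74058862] tilt y [ 3.97273490e-03 -5.76139559e-04 -9.99991943e-01]
jaw yaw -17.709141417032512
turn about tool y 0.7908585829674877 (or +-180)
shift after turn mm [13.23519616  8.88325926 -2.55823056]
```

View pics/side1.png

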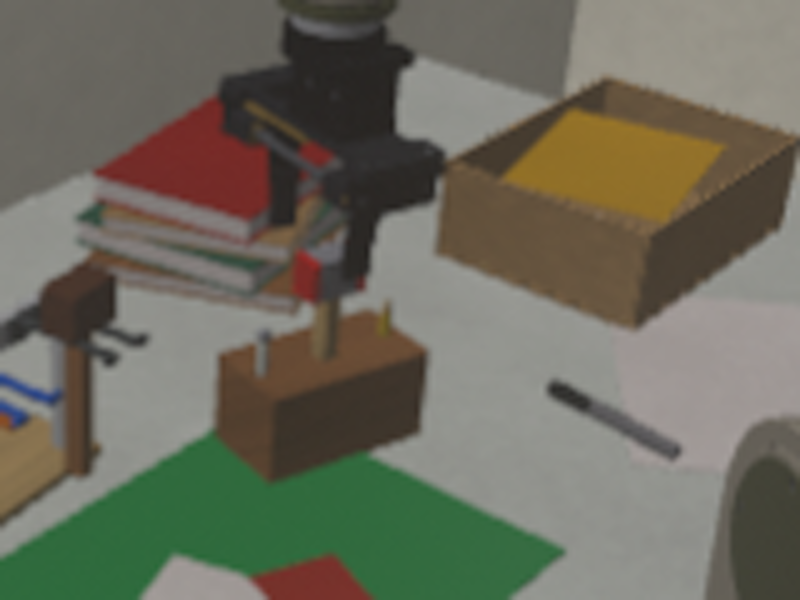

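The fingers straddle the head, but the tool overran by about 13 mm along y. I'll correct that slowly.

```bash
python3 -m jog '[[0.007,0.003,-0.002,0,0.8,0],[0.004,0.003,0,0,0,0],[0.001,0.001,0,0,0,0],[0,0,0,0,0,0]]'
python3 - <<'E'
from h import *
go([.512,-.195,.141],-18.5)
E
```

```text
time: 2.77
ee_pos: [0.5139, -0.1964, 0.146]
eef_rot: [0.411, -0.572, 0.577, -0.414]
ft_force: [-0.3, 0.4, -0.4]
width: 0.0872
pos [ 0.51388574 -0.19640112  0.14599582] shift mm [-0.72366628  4.97676865 -2.27716711] tilt y [ 0.00804837 -0.00263915 -0.99996413]
jaw yaw -18.66215197276593
turn about tool y -0.1621519727659262 (or +-180)
shift after turn mm [-0.72998843  4.97678655 -2.27510914]
```

```bash
python3 -m jog '[[-0.0007,0.004,-0.002,-0.5,0,0],[0,0.001,0,0,0,0],[0,0,0,0,0,0]]' && python3 -m jog '[[0,0,0,0,0,0],[0,0,0,0,0,0],[0,0,0,0,0,0],[0,0,0,0,0,0],[0,0,0,0,0,0],[0,0,0,0,0,0],[0,0,0,0,0,0],[0,0,0,0,0,0],[0,0,0,0,0,0],[0,0,0,0,0,0]]' -1 40
python3 - <<'E'
from h import *
go([.512,-.195,.141],-18.5)
E
```

```text
time: 3.02
ee_pos: [0.5127, -0.1958, 0.142]
eef_rot: [0.412, -0.574, 0.575, -0.412]
ft_force: [0.4, 0.6, -0.1]
width: 0.0871
time: 3.85
ee_pos: [0.5132, -0.1952, 0.1424]
eef_rot: [0.412, -0.574, 0.575, -0.413]
ft_force: [1.5, -0.5, 0.2]
width: 0.0283
pos [ 0.51315417 -0.1952155   0.14237653] shift mm [ 0.16514695  1.37449339 -1.16485896] tilt y [ 1.64962413e-03 -6.27065662e-04 -9.99998443e-01]
jaw yaw -18.66659658784343
turn about tool y -0.16659658784342923 (or +-180)
shift after turn mm [ 0.16176629  1.37449233 -1.1653345 ]
```

```bash
python3 -m jog '[[0,-0.005,0,0,0,0],[0,-0.008,0,0,0,0],[0,-0.01,0,0,0,0],[0,-0.011,0,0,0,0],[0,-0.011,0,0,0,0],[0,-0.011,0,0,0,0],[0,-0.011,0,0,0,0],[0,-0.011,0,0,0,0],[0,-0.011,0,0,0,0],[0,-0.011,0,0,0,0],[0,0,0,0,0,0]]'
python3 - <<'E'
from h import *
go([.512,-.195,.272],6.2)
E
```

```text
time: 4.77
ee_pos: [0.5127, -0.1949, 0.2543]
eef_rot: [0.412, -0.574, 0.575, -0.413]
ft_force: [-0.3, -0.7, -3.1]
width: 0.0267
pos [ 0.51271689 -0.19493857  0.25427692] shift mm [  0.28992639 -17.72460373  -0.61624641] tilt y [ 2.27278184e-03 -9.12890167e-04 -9.99997001e-01]
jaw yaw -18.6521642408728
turn about tool y -24.852164240872796 (or +-180)
shift after turn mm [-1.39061003e-02 -1.77247918e+01 -6.75986604e-01]
```

```bash
python3 -m jog '[[0,-0.006,0,0,-6.2,0],[0,-0.006,0,0,-6.2,0],[0,-0.005,0,0,-6.2,0],[0,-0.002,0,0,-6.2,0],[0,0,0,0,0,0]]'
python3 - <<'E'
from h import *
go([.472,.1165,.272],6.2)
E
```

```text
time: 5.18
ee_pos: [0.5124, -0.1947, 0.2743]
eef_rot: [-0.53, 0.467, -0.468, 0.531]
ft_force: [-0.5, 0.4, -2.8]
width: 0.0271
pos [ 0.51238664 -0.19473425  0.27429796] shift mm [-313.84427389    2.0404675    -0.85441682] tilt y [ 1.29446918e-03 -6.59335708e-04 -9.99998945e-01]
jaw yaw 7.238069405570543
turn about tool y 1.038069405570539 (or +-180)
shift after turn mm [-313.77733076    2.03369325   -6.54007526]
```

```bash
python3 -m jog '[[-0.02,0,0,0,0.5,0],[-0.03,0,0,0,0.5,0],[-0.032,0,0,0,0,0],[-0.032,0,0,0,0,0],[-0.032,0,0,0,0,0],[-0.032,0,0,0,0,0],[-0.032,0,-0.001,0,0,0],[-0.03,0,-0.001,0,0,0],[-0.025,0,-0.001,0,0,0],[-0.018,0,-0.001,0,0,0],[-0.01,0,-0.001,0,0,0],[0,0,0,0,0,0]]';python3 -m jog '[[0,0,0,0,0,0],[0,0,0,0,0,0]]'
python3 - <<'E'
from h import *
np.set_printoptions(precision=4,suppress=True)
go([.472,.1165,.19],6.2)
c=r.camera("top");save(c,"top2.png",(190,120,310,210),6.6)
c=r.camera("side");save(c,"side2.png",(150,130,270,220),6.6)
E
```

```text
time: 6.18
ee_pos: [0.4758, 0.1082, 0.2693]
eef_rot: [0.515, -0.487, 0.485, -0.512]
ft_force: [0.7, 0.5, -2.4]
width: 0.0268
time: 6.35
ee_pos: [0.4756, 0.1078, 0.2688]
eef_rot: [0.514, -0.488, 0.486, -0.511]
ft_force: [-0.2, 0.0, -3.3]
width: 0.0265
pos [0.4756 0.1078 0.2688] shift mm [-8.9503 78.845  -2.7214] tilt y [-0.0056 -0.0007 -1.    ]
jaw yaw 2.9603301723889643
turn about tool y -3.2396698276110385 (or +-180)
shift after turn mm [-9.115  78.842  -2.2122]
```

View pics/side2.png

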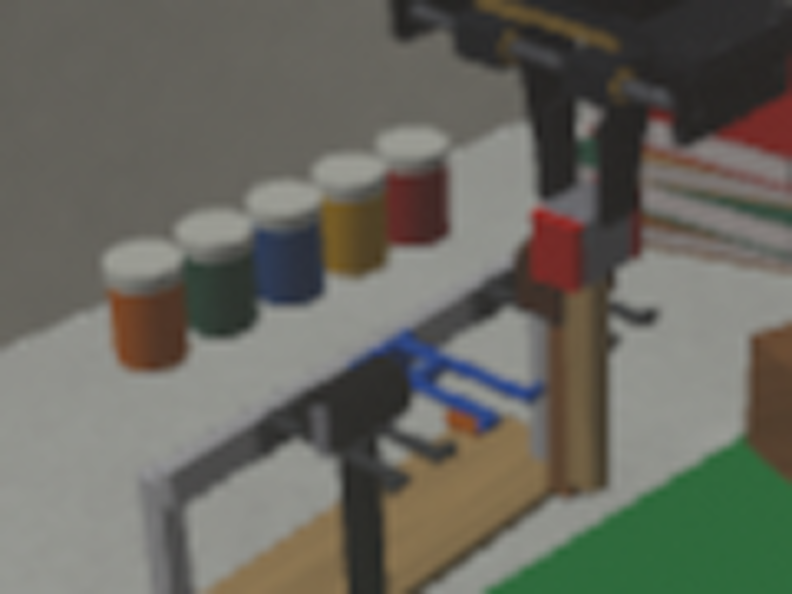

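View pics/top2.png

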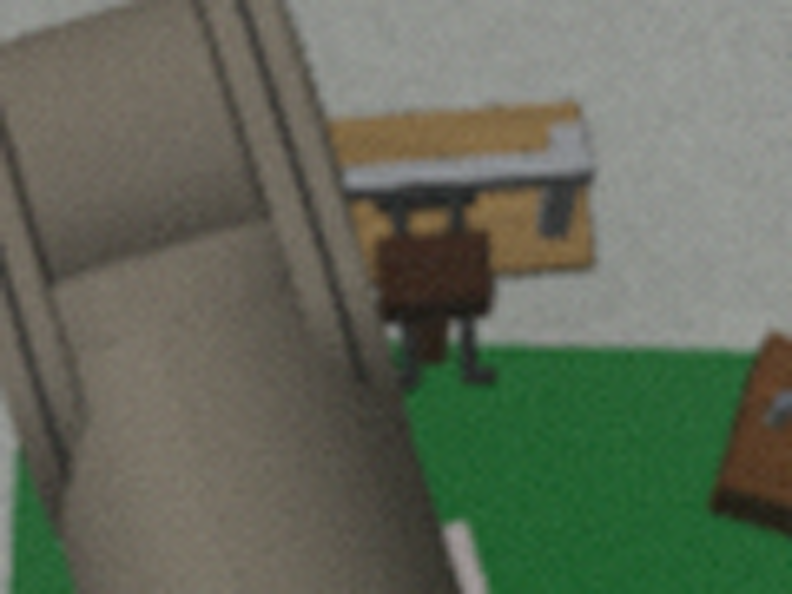

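```bash
python3 -m jog '[[-0.004,0.005,0,0.3,-3,0],[-0.003,0.012,-0.001,0,-0.2,0],[-0.001,0.014,-0.001,0,0,0],[0,0.014,0,0,0,0],[0,0.013,0,0,0,0],[0,0.01,0,0,0,0],[0,0.005,0,0,0,0],[0,0,0,0,0,0],[0,0,0,0,0,0]]'
python3 - <<'E'
from h import *
np.set_printoptions(precision=4,suppress=True)
go([.472,.1165,.188],6.2)
c=r.camera("side");P=cloud(c);hsv=cv2.cvtColor(c["image"],cv2.COLOR_RGB2HSV)
H,S,V=[hsv[...,i].astype(int) for i in range(3)]
yaw=np.radians(6.2);co,si=np.cos(yaw),np.sin(yaw)
A=P@np.array([[co,si,0],[-si,co,0],[0,0,1]]).T
box=(abs(A[...,0]-.482)<.04)&(abs(A[...,1]-.065)<.05)&(A[...,2]>.02)&(A[...,2]<.24)
red=box&((H<8)|(H>172))&(S>130)&(V>60)
a=A[red];print("red",len(a),np.median(a,0),a.min(0),a.max(0))
a=a[abs(a[:,1]-np.median(a[:,1]))<.004];print("face mean",a.mean(0),"-> centre y",a[:,1].mean()-.026)
wood=box&(H>5)&(H<25)&(S>50)&(A[...,2]<.16)
a=A[wood];print("handle",len(a))
for z in np.arange(.05,.17,.02):
    k=a[abs(a[:,2]-z)<.01]
    if len(k):print(round(z,2),len(k),k.min(0)[:2],k.max(0)[:2])
b=A[(H>100)&(H<130)&(S>100)&(V>40)&(A[...,0]>.51)&(A[...,0]<.62)&(abs(A[...,1]-.065)<.04)&(A[...,2]>.15)&(A[...,2]<.19)]
print("hook min max",b.min(0),b.max(0))
t=b[b[:,0]<.53];m=t[:,1]>.065;print("tips",t[m].mean(0),t[~m].mean(0))
t=b[(b[:,0]>.53)&(b[:,0]<.57)];m=t[:,1]>.065;print("prongs",t[m].mean(0),t[~m].mean(0))
save(c,"side3.png",(150,130,270,220),6.6)
E
```

```text
time: 7.2
ee_pos: [0.4737, 0.108, 0.1889]
eef_rot: [0.522, -0.478, 0.477, -0.52]
ft_force: [-0.0, 0.6, -2.2]
width: 0.0267
pos [0.4737 0.108  0.1889] shift mm [-8.6307  0.8625 -0.918 ] tilt y [-0.0025 -0.0016 -1.    ]
jaw yaw 5.008671328325873
turn about tool y -1.1913286716741283 (or +-180)
shift after turn mm [-8.6479  0.862  -0.7384]
red 64 [0.4783 0.0824 0.2037] [0.4678 0.0744 0.1849] [0.4939 0.0873 0.218 ]
face mean [0.4791 0.0824 0.2029] -> centre y 0.056414700999756415
handle 131
0.07 20 [0.4711 0.0534] [0.4849 0.0663]
0.09 23 [0.4713 0.0538] [0.4838 0.0655]
0.11 29 [0.472  0.0528] [0.4881 0.0669]
0.13 29 [0.4722 0.0528] [0.488  0.0671]
0.15 30 [0.4732 0.0536] [0.4887 0.0682]
hook min max [0.5231 0.0408 0.1689] [0.6151 0.0867 0.1764]
tips [0.526  0.0819 0.1736] [0.5261 0.052  0.174 ]
prongs [0.5506 0.0801 0.1741] [0.5516 0.054  0.1739]
```

View pics/side3.png

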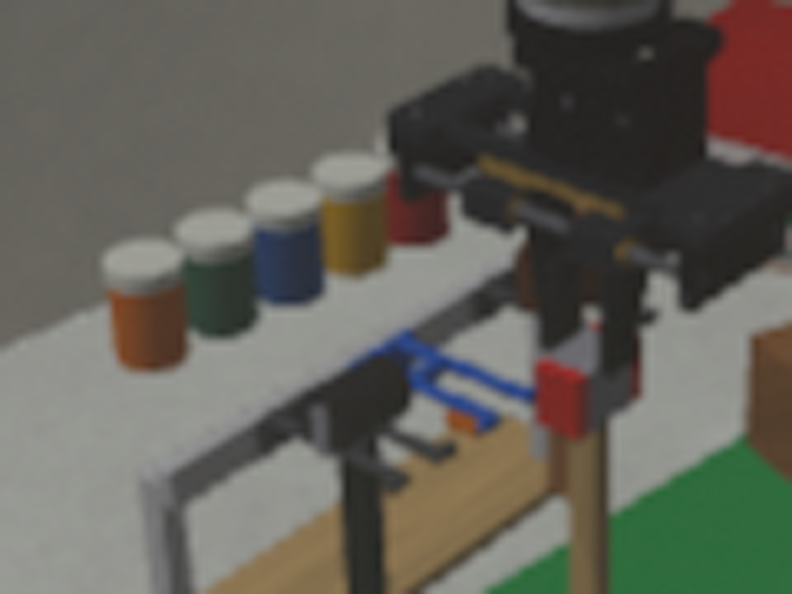

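```bash
cat >> h.py <<'E'
def al():
    s=r.read_state();R=Ro.from_quat(s["eef_rot"]).as_matrix();y=np.radians(6.2);p=s["ee_pos"]
    print("t",round(s["time"],2),"aligned x,y,z mm",np.round(1e3*np.array([p[0]*np.cos(y)+p[1]*np.sin(y),p[1]*np.cos(y)-p[0]*np.sin(y),p[2]]),1),
     "jaw yaw %.2f"%np.degrees(np.arctan2(R[1,2],R[0,2])),"tilt(x,z) deg",np.round(np.degrees([R[:,1]@[np.sin(y),-np.cos(y),0],R[:,1]@[np.cos(y),np.sin(y),0]]),2),
     "F along x,y,z",np.round([s["ft_force"]@[np.cos(y),np.sin(y),0],s["ft_force"]@[-np.sin(y),np.cos(y),0],s["ft_force"][2]],1),"w",round(s["width"],4))
E
python3 -m jog '[[-0.003,0.001,0,0.1,-1,0],[-0.003,0,0,0,0,0],[-0.002,0,0,0,0,0],[-0.001,0,0,0,0,0],[0,0,0,0,0,0],[0,0,0,0,0,0],[0,0,0,0,0,0]]' >/dev/null; python3 -c "
from h import *
al()"
```

```text
t 7.83 aligned x,y,z mm [484.3  67.  190.5] jaw yaw 6.14 tilt(x,z) deg [0.08 0.22] F along x,y,z [-0.   0.5 -2.7] w 0.0266
```

```bash
python3 -m jog '[[0.002,0.001,0.003,0,0,0],[0,0,0.005,0,0,0],[0,0,0.005,0,0,0],[0,0,0.004,0,0,0],[0,0,0.002,0,0,0],[0,0,0,0,0,0],[0,0,0,0,0,0]]' >/dev/null; python3 -c "
from h import *
al()"; python3 -m jog '[[0,0,0,0,0,0]]' >/dev/null; python3 -c "
from h import *
al()"
```

```text
t 8.42 aligned x,y,z mm [505.9  64.  189.2] jaw yaw 6.06 tilt(x,z) deg [0.05 0.2 ] F along x,y,z [-0.4  0.8 -1.8] w 0.0266
t 8.5 aligned x,y,z mm [505.9  64.1 189.1] jaw yaw 6.06 tilt(x,z) deg [0.04 0.19] F along x,y,z [ 0.4  0.6 -3.3] w 0.0266
```

```bash
python3 -m jog '[[-0.0008,0.001,0.002,0,0,0],[0,0.001,0.003,0,0,0],[0,0,0.003,0,0,0],[0,0,0.002,0,0,0],[0,0,0,0,0,0]]'|grep force; python3 -c "
from h import *
al()"; python3 -m jog '[[0,0,0.003,0,0,0],[0,0,0.003,0,0,0],[0,0,0.002,0,0,0],[0,0,0,0,0,0]]' |grep force; python3 -c "
from h import *
al()"
```

```text
ft_force: [0.2, 0.0, -3.1]
t 8.92 aligned x,y,z mm [516.7  64.9 187. ] jaw yaw 6.06 tilt(x,z) deg [0.08 0.19] F along x,y,z [ 0.2  0.  -3.1] w 0.0267
ft_force: [-0.8, -0.2, -4.1]
t 9.25 aligned x,y,z mm [525.7  64.9 187. ] jaw yaw 6.06 tilt(x,z) deg [0.07 0.2 ] F along x,y,z [-0.8 -0.1 -4.1] w 0.0265
```

No contact so far, and the handle's front is past the prong tips. I'll continue slowly towards the keeper.

```bash
python3 -m jog '[[0,0,0.002,0,0,0],[0,0,0.002,0,0,0],[0,0,0.002,0,0,0],[0,0,0,0,0,0]]'|grep force; python3 -c "
from h import *
al()"; python3 -m jog '[[0,0,0.002,0,0,0],[0,0,0.002,0,0,0],[0,0,0.002,0,0,0],[0,0,0,0,0,0]]' |grep force; python3 -c "
from h import *
al()
c=r.camera('side');save(c,'side4.png',(170,140,260,207),8.8)"
```

```text
ft_force: [-0.3, -0.7, -3.4]
t 9.58 aligned x,y,z mm [532.2  64.6 186.9] jaw yaw 6.05 tilt(x,z) deg [0.08 0.17] F along x,y,z [-0.3 -0.7 -3.4] w 0.0266
ft_force: [-0.1, -2.2, -1.6]
t 9.92 aligned x,y,z mm [537.6  63.5 186.3] jaw yaw 6.01 tilt(x,z) deg [ 0.19 -0.01] F along x,y,z [-0.3 -2.2 -1.6] w 0.0265
```

View pics/side4.png

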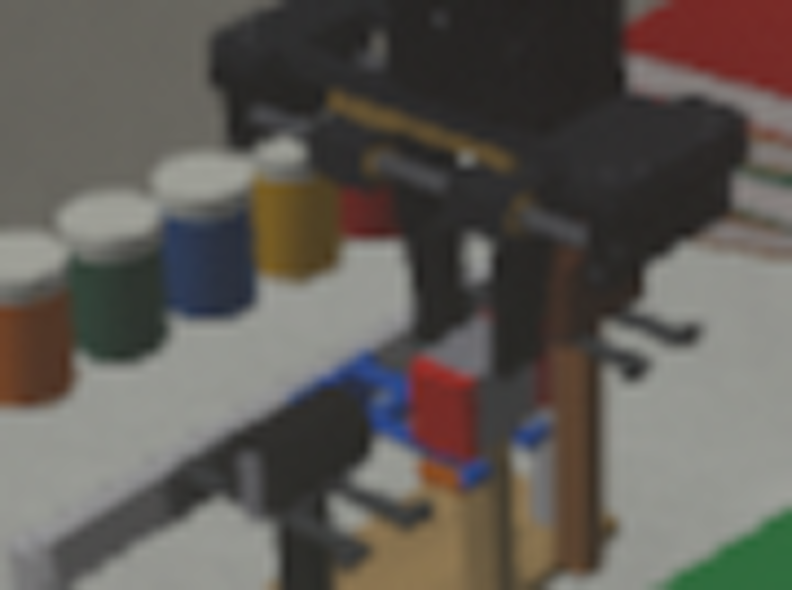

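Side4: the handle at (495,520) is between the blue prongs, and the keeper at (440,475) is just being engaged, with a lateral force of −2 N. I'll carry on, countering the sideways yield slightly.

```bash
python3 -m jog '[[-0.0005,0,0.002,0,0,0],[-0.0005,0,0.003,0,0,0],[-0.0005,0,0.003,0,0,0],[0,0,0.001,0,0,0]]'|grep force; python3 -c "
from h import *
al()"; python3 -m jog '[[-0.0005,0,0.003,0,0,0],[-0.0005,0,0.003,0,0,0],[-0.0005,0,0.003,0,0,0],[0,0,0.001,0,0,0]]' |grep force; python3 -c "
from h import *
al()"
```

```text
ft_force: [0.9, -2.2, -2.9]
t 10.3 aligned x,y,z mm [544.5  63.8 185.4] jaw yaw 5.97 tilt(x,z) deg [ 0.33 -0.35] F along x,y,z [ 0.7 -2.3 -2.9] w 0.0266
ft_force: [-1.2, -2.7, -3.8]
t 10.63 aligned x,y,z mm [555.6  64.2 185.1] jaw yaw 5.90 tilt(x,z) deg [ 0.41 -0.35] F along x,y,z [-1.5 -2.6 -3.8] w 0.0265
```

```bash
python3 -m jog '[[-0.0003,-0.001,0.002,0.2,0,0.2],[-0.0003,0,0.002,0.1,0,0.1],[0,0,0.002,0,0,0],[0,0,0.001,0,0,0]]'|grep force; python3 -c "
from h import *
al()"; python3 -m jog '[[-0.0003,0,0.0015,0,0,0],[0,0,0.0015,0,0,0],[0,0,0.001,0,0,0]]' |grep force; python3 -c "
from h import *
al()"
```

```text
ft_force: [1.7, -0.5, -2.8]
t 10.97 aligned x,y,z mm [564.3  64.6 186.5] jaw yaw 5.88 tilt(x,z) deg [0.06 0.09] F along x,y,z [ 1.6 -0.7 -2.8] w 0.0266
ft_force: [-7.7, -1.8, 0.9]
t 11.22 aligned x,y,z mm [567.3  66.8 186.7] jaw yaw 5.97 tilt(x,z) deg [-0.05 -0.07] F along x,y,z [-7.8 -1.   0.9] w 0.0267
```

```bash
python3 -m jog '[[0,0,0,0,0,0],[0,0,0,0,0,0]]'|grep force; python3 -c "
from h import *
al()
c=r.camera('side');save(c,'side5.png',(170,140,260,207),8.8)"; python3 -m jog '[[0,0,0.001,0,0,0],[0,0,0.001,0,0,0]]' |grep force; python3 -c "
from h import *
al()"
```

```text
ft_force: [-0.7, -2.4, -1.6]
t 11.38 aligned x,y,z mm [566.7  67.2 186.5] jaw yaw 6.00 tilt(x,z) deg [-0.04 -0.17] F along x,y,z [-0.9 -2.3 -1.6] w 0.0268
ft_force: [-8.6, -2.6, 2.3]
t 11.6 aligned x,y,z mm [567.4  67.2 186.5] jaw yaw 6.01 tilt(x,z) deg [-0.01 -0.34] F along x,y,z [-8.8 -1.6  2.3] w 0.0271
```

View pics/side5.png

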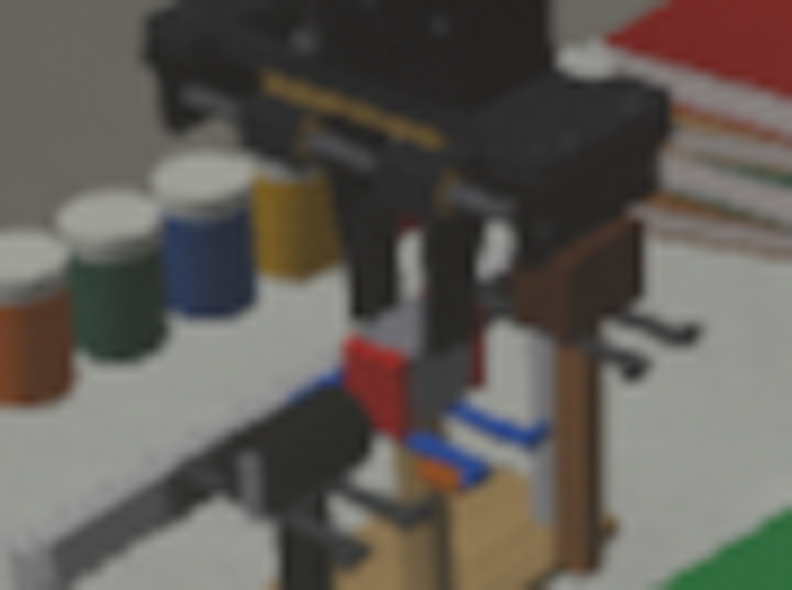

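The handle is against a firm stop at the expected place, with the keeper at (445,475) in front of it. Next I'll centre sideways, lower onto the prongs and let go.

```bash
python3 -m jog '[[0.001,0,0,0,0,0],[0.0005,0.001,0,0,0,0],[0,0.001,0,0.3,0,0]]'|grep force; python3 -c "
from h import *
al()"; python3 -m jog '[[0,0.001,0,0,0,0],[0,0.001,0,0,0,0],[0,0,0,0,0,0]]' |grep force; python3 -c "
from h import *
al()"
```

```text
ft_force: [-3.9, -1.8, 0.5]
t 11.85 aligned x,y,z mm [566.9  66.6 184.9] jaw yaw 6.05 tilt(x,z) deg [-0.06 -0.1 ] F along x,y,z [-4.1 -1.4  0.5] w 0.0265
ft_force: [-3.4, -2.6, -1.2]
t 12.1 aligned x,y,z mm [566.8  66.7 182.9] jaw yaw 6.06 tilt(x,z) deg [-0.04 -0.06] F along x,y,z [-3.7 -2.2 -1.2] w 0.0267
```

```bash
python3 -m jog '[[0.0005,0.0007,0,0,0,0],[0,0.0005,0,0,0,0],[0,0,0,0,0,0]]'|grep force; python3 -c "
from h import *
al()"; python3 -m jog '[[0,0.0005,0,0,0,0],[0,0.0005,0,0,0,0],[0,0,0,0,0,0]]' |grep force; python3 -c "
from h import *
al()"
```

```text
ft_force: [-4.1, -2.2, -1.7]
t 12.35 aligned x,y,z mm [566.9  66.4 182.6] jaw yaw 6.06 tilt(x,z) deg [-0.04 -0.02] F along x,y,z [-4.3 -1.7 -1.7] w 0.0265
ft_force: [-3.9, -2.0, -1.1]
t 12.6 aligned x,y,z mm [566.9  66.4 182.5] jaw yaw 6.05 tilt(x,z) deg [-0.02 -0.01] F along x,y,z [-4.1 -1.6 -1.1] w 0.0264
```

Height has stopped at 182.5 mm, which puts the head's underside at 175 mm, so it's resting on the prongs. Opening partway.

```bash
python3 -m jog '[[0,0,0,0,0,0],[0,0,0,0,0,0],[0,0,0,0,0,0],[0,0,0,0,0,0],[0,0,0,0,0,0],[0,0,0,0,0,0]]' 0; python3 -c "
from h import *
al()"
```

```text
time: 13.1
ee_pos: [0.5593, 0.1289, 0.1836]
eef_rot: [-0.523, 0.472, -0.474, 0.528]
ft_force: [0.1, -0.7, -0.2]
width: 0.0432
t 13.1 aligned x,y,z mm [569.9  67.7 183.6] jaw yaw 6.09 tilt(x,z) deg [-0.18  0.4 ] F along x,y,z [ 0.1 -0.7 -0.2] w 0.0432
```

```bash
python3 -m jog '[[0,-0.001,-0.002,0,0,0],[0,-0.004,-0.001,-0.4,0,-0.2],[0,-0.006,0,0,0,0],[0,-0.008,0,0,0,0],[0,-0.01,0,0,0,0],[0,-0.012,0,0,0,0],[0,-0.012,0,0,0,0],[0,-0.015,0,0,0,0],[0,-0.015,0,0,0,0],[0,-0.015,0,0,0,0],[0,-0.01,0,0,0,0],[0,0,0,0,0,0]]'; python3 -c "
from h import *
al()"
```

```text
time: 14.1
ee_pos: [0.5566, 0.1294, 0.3063]
eef_rot: [-0.525, 0.471, -0.474, 0.527]
ft_force: [-0.6, 0.4, -0.3]
width: 0.0437
t 14.1 aligned x,y,z mm [567.3  68.5 306.3] jaw yaw 6.12 tilt(x,z) deg [-0.02  0.3 ] F along x,y,z [-0.6  0.5 -0.3] w 0.0437
```

```bash
python3 -m jog '[[0.02,-0.005,-0.005,0,0,0],[0.03,0,-0.01,0,0,0],[0.032,0,-0.01,0,0,0],[0.032,0,-0.01,0,0,0],[0.032,0,-0.01,0,0,0],[0.032,0,-0.01,0,0,0],[0.032,0,-0.01,0,0,0],[0.03,0,-0.01,0,0,0],[0.025,0,0,0,0,0],[0.018,0,0,0,0,0],[0.01,0,0,0,0,0],[0,0,0,0,0,0]]'
python3 - <<'E'
from h import *
np.set_printoptions(precision=4,suppress=True)
yaw=np.radians(6.2);co,si=np.cos(yaw),np.sin(yaw);M=np.array([[co,si,0],[-si,co,0],[0,0,1]])
cs={n:r.camera(n) for n in("top","side")}
for n,c in cs.items():
    A=cloud(c)@M.T
    for nm,y0 in(("wood",-.0306),("mallet",.0655),("brayer",.1309)):
        k=A[(abs(A[...,1]-y0)<.04)&(abs(A[...,0]-.567)<.05)&(A[...,2]>.192)&(A[...,2]<.25)]
        if len(k)>4:
            rc=cv2.minAreaRect(k[:,:2].astype(np.float32));print(n,nm,len(k),[np.round(v,4) for v in rc],"zmed",np.median(k[:,2]))
a=cs["top"]["image"][125:190,190:270];b=cs["side"]["image"][140:205,170:250]
cv2.imwrite("pics/end.png",cv2.resize(np.hstack([a,b]),None,fx=5,fy=5,interpolation=cv2.INTER_CUBIC)[...,::-1])
E
```

```text
time: 15.1
ee_pos: [0.509, -0.1813, 0.3085]
eef_rot: [-0.525, 0.471, -0.472, 0.529]
ft_force: [-0.2, 1.1, -0.7]
width: 0.0437
top wood 213 [array([ 0.565, -0.031]), array([0.033 , 0.0492]), np.float64(0.7278)] zmed 0.21371595121674533
top mallet 197 [array([0.5656, 0.067 ]), array([0.0517, 0.0293]), np.float64(89.052)] zmed 0.21136763261996444
top brayer 188 [array([0.5655, 0.1234]), array([0.0631, 0.0316]), np.float64(88.8332)] zmed 0.20556626267048816
side wood 130 [array([ 0.5652, -0.0292]), array([0.0333, 0.0523]), np.float64(1.0386)] zmed 0.20911880900199775
side mallet 143 [array([0.5651, 0.0691]), array([0.0299, 0.0543]), np.float64(0.923)] zmed 0.2081643578928718
side brayer 147 [array([0.563 , 0.1244]), array([0.0672, 0.0276]), np.float64(89.6919)] zmed 0.20154528063798985
```

View pics/end.png

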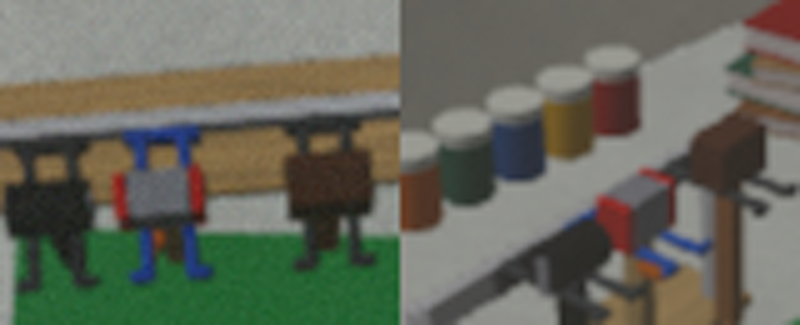

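```bash
python3 -m jog '[[0,0,0,0,0,0],[0,0,0,0,0,0],[0,0,0,0,0,0]]' && python3 -c "
from h import *
print(r.close_job())"
```

```text
time: 15.45
ee_pos: [0.5103, -0.1734, 0.3091]
eef_rot: [-0.527, 0.469, -0.469, 0.532]
ft_force: [0.1, 0.4, -1.1]
width: 0.0434
the job is handed in; nothing more can be done
None
```

The mallet is hanging handle down on the blue hook, fully home with its head across both prongs. I handed the job in at about 15.5 s on the robot clock, with the gripper clear of everything.

- **What I did:** I gripped the mallet across its 28 mm sides, lifted it straight out of the block and found the hook about 15 mm off mid bay, towards the brayer. I slid the handle in past the keeper to a firm stop at the expected place, lowered the head onto the prongs, let go and lifted clear. The highest force I read at the wrist was about 9 N, but I only read it at the end of each move.
- **Mallet position:** the last views put the head top at about 0.211 m in the top view (0.208 m in the side view); 0.211 m is right for a head resting on the prongs. The head is level with the wooden mallet along the hooks, to about 1 mm, and the keeper shows in front of the handle.
- **Neighbours and the rest:** the wooden mallet reads within 2 mm of where it started. My final brayer reading (0.123 against 0.131 m along the rail) was off because the measuring window also took in part of the mallet's head; in the pictures it looks unmoved. I did not re-measure the things on the table or in the block.
- **Small disagreement:** the two cameras differ by about 2 mm on where the mallet sits along the rail (0.067 and 0.069 m).

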